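Probe the core of an ash-coated cheese log

TASK

In the little aluminium core station an ash-coated cheese log stands under an open guide cover: press the cover down on its blue pad until the catch clicks and holds it shut by itself, and let go of it. Then take the red probe out of the stand and lower its rod from above through the yellow guide hole into the log's bored core, without the probe touching the guide or the station anywhere, until the red band on the rod is level with the top of the yellow guide. Finish while still holding the probe there in the gripper, upright, still and centred in the hole, and leave everything else on the table where it stands.

Things in the scene. Friction and masses are not known exactly. Their poses are not given: they have to be found in the camera images.
- station: Aluminium core station, fixed on the left or right half, turned a little; base 170 x 110 x 10 mm. Origin on the table on the log's axis; x points from the catch post to the hinge, z up. Holds an upright dark grey cheese log, 60 mm across, top 96 mm above the table, bore 22 to 24 mm across with its floor 18 mm above the table. Catch post in front: 112 mm high, at x = -86 to -74 mm.
- cover_hinge (a point): Fixed point at the middle of the cover's hinge axis, at station x = +55 mm, 103 mm above the table; the hinge axis runs along the station's y. Its axes are the station's.
- cover (a joint): Grey guide cover, 120 mm from hinge to front edge, 90 wide, 6 thick. 0 = shut, level, top face 106 mm above the table; positive = front edge up. Starts at 0.38 to 0.6 rad, kept there by friction. 1 to 3 N on the pad moves it; in the last 0.1 rad a sprung ball in the post gives way at about 5 to 9 N and then holds it at 0 to 0.02. Not caught, it springs up again.
- press_pad (a point): Centre of the blue pad (20 x 44 mm, flush) on the cover's top face, 90 mm from the hinge axis and 3 mm above it with the cover shut, that is at station x = -35 mm, 106 mm above the table when shut. Its axes are the cover's.
- guide (a point): Centre of the top opening of the yellow guide collar that rises 8 mm from the cover: outside 32 mm, hole 20 mm across and 14 mm deep. It moves with the cover; when shut it is on the log's axis, 114 mm above the table, with z up, hole vertical.
- stand: White probe stand, 90 x 220 mm, fixed in the half where the station is not, turned a little; top plate 115 mm above the table. Origin on the table at its centre, y along the row of two seats (16 mm holes 60 mm either side of the centre). A probe hangs upright on its flange in each; either seat may hold the red one; their tops stand 187 mm above the table.
- probe_grip (a point): Centre of the red probe's round handle, 26 mm across and 64 mm high (32 mm above and below this point), 153 mm above the table while in the stand. z runs up along the probe. Below the handle a flange 32 mm across, 6 mm thick, then a steel rod 8 mm across, 100 mm long. Mass 60 to 130 g.
- probe_tip (a point): The lower end of the red probe's rod, 138 mm below the handle's centre along the probe's z axis.
- probe_band (a point): Centre of the 10 mm wide red band painted around the red probe's steel rod, 62 mm above the tip.
- blue_probe_grip (a point): Centre of the handle of the blue probe, otherwise the same as the red one, in the other seat; leave it.
- log1_mid (a point): Centre of a loose grey cheese log, 130 mm long and 48 mm across, lying on the tray at the back; leave it.
- log2_mid (a point): Centre of a second such log on the tray; leave it.
- jar_mid (a point): Centre of a small amber jar, 40 mm across and 70 mm high, standing between the station and the stand; leave it.
- tub_mid (a point): Centre of a white tub of ash, 100 mm across and 70 mm high; leave it.
- bottle_mid (a point): Centre of a clear bottle with a blue cap, 66 mm across and 190 mm high; leave it.
- spatula_grip (a point): Grip of a spatula lying to the right; leave it.

How it is judged:
By the outcome, as a careful person would: the job done as asked, in the order asked, and still so for the second after the job is handed in, while the arm keeps its last pose, push and grip.
It also fails if it takes over 72 s, if anything falls off the work surface, if the arm or the gripper's body presses on something with over 40 N, if the wrist force passes 120 N, or if a joint passes its speed limit or range.

ROBOT

A 6-joint arm with a two-finger parallel gripper is mounted at the origin on the work surface. World frame = base frame: x ahead of the robot, y to its left, z up, the work surface at z = 0. Lengths are in m, angles in rad, forces in N, time in s.
With the tool pointing down it reaches from about 0.375 to 0.925 m from the base axis. Payload 5.7 kg.
Tool frame: the origin (TCP) lies between the finger pads; the fingertips stand 8 mm ahead of it and the grasp point (between the pads) lies 11 mm behind it (tip_extent is the distance from the TCP to the fingertips, in m); z points along the fingers, y is the line along which they close (so a half turn about z gives the same grasp; the last joint's range is limited). The gripper opens to 85 mm and grips with 20 to 120 N. Pads are 22 mm wide; open, the fingers measure 114 mm over their backs; the gripper's body (76 mm by 85 mm) begins 54 mm behind the grasp point. The pads swing forward as they close: fully open they stand 13 mm farther back than shut.
Start: joints at [1.039, 0.359, 1.51, -0, 1.272, -0.115], TCP at [0.243, 0.549, 0.239] pointing down, gripper open.
Joint ranges: [-2.97, 2.97], [-1.01, 2.36], [0.21, 2.38], [-0.96, 4.11], [0.2, 2.71], [-2.98, 2.98]. Speed limits (rad/s): [2.39, 2.39, 3.14, 3.14, 3.14, 3.14].

INTERFACE

Orientations are given as [roll, pitch, yaw] about the fixed x, y, z axes, in that order (R = Rz(yaw) Ry(pitch) Rx(roll)).
In Python, from workcell import state, get_image, close_job, tip_extent gives the robot as it stands.
- The arm moves only by the tool move_arm, never from a script. Its argument "commands" is a list of rows, each an object of numbers: "tx", "ty", "tz": the shift along the tool's x, y, z in m; "twist": the turn about the tool's z in degrees. A call has 1 to 8 rows; each row shifts and turns the commanded pose from where the row before left it, along the tool's axes as they then stand; what a row does not reach is not made up. A row lasts 1/10 s, in which the tool goes at most 50 mm and 8.59 degrees, less where a joint would pass 70% of its speed; a pose out of reach is approached as far as the arm can. A call is refused whole if a number of a shift passes 0.05 or a number of a turn 8.59, either way. A call with a gripper value outside its range is refused whole. "claw" is the opening, from 0 (shut) to 1 (fully open), set as the call begins (left out, the last holds). The fingers move at their own pace and stop on an object; "newtons" is the grip in N (left out, the last holds). Time passes only in rows, so rows that do not move let the fingers close. It gives the time, the measured TCP pose, the force, the opening and the grip force at its end, in the units of the state.
- state(): the state, without advancing time (a new reading comes with each control period).
- get_image(name): name is "scene" or "top" or "wrist"; returns a dict with "pixels" (400x640x3 uint8, blue, green, red), "K" (3x3 intrinsics, pixels), "D" ([k1, k2, p1, p2, k3] as OpenCV has them; the pictures are not rectified), "pose" (4x4, takes a point from camera to world coordinates). Camera axes: x right, y up, looking along -z (the intrinsics and any distortion apply to the point x, -y, -z); pixel columns grow to the right and rows downward; lengths in m; the calibration is good to about 2 mm. A picture is of the moment at which its call begins. There is no depth.
- close_job(): hands the job in; it is judged then, once.
The state is a dict: "time": time; "joints": joint angles; "qvel": joint speeds; "effort": joint torques, N m; "eef_pos": TCP position; "eef_rot": TCP orientation; "contact_force": force on the tool from outside, world axes, zero at the start; "wrist_torque": the same for the moment, N m; "finger_gap": finger opening in m; "grip_force": force on a finger pad.
Only numpy, scipy, OpenCV 4.12 (cv2) and the standard library are available. Lean on these libraries where they do the work, as an engineer would, in place of code of your own. Each camera call takes 0.05 s, during which the arm holds its last target. There are 200 camera calls.

## Working session

There is one attempt and no reset: what is moved stays moved. The work goes in short steps, Python scripts to look and compute and a tool call to move; the robot and the scene stay as the last step left them, time stands still between calls to the robot, and variables do not carry over. Pictures are saved under pics/ and viewed, at most 10 in all, crops included, and the job is handed in when it is done.

Besides the shell and the picture viewer there is one more tool, called as name(argument=value, ...) on one line, values as JSON. move_arm: Moves the arm, as the interface text tells. Its arguments: {"type":"object","properties":{"commands":{"type":"array"},"claw":{"type":"number"},"newtons":{"type":"number"}},"required":["commands"]}

```bash
ls; mkdir -p pics
cat > h.py <<'E'
import numpy as np, cv2, json
from workcell import state, get_image, close_job, tip_extent
def snap(name, f):
    im=get_image(name); cv2.imwrite(f'pics/{f}.png', im['pixels'])
    np.savez(f'pics/{f}.npz', **{k:np.array(v) for k,v in im.items()})
def load(f): return dict(np.load(f'pics/{f}.npz'))
def ray(im,u,v):
    p=cv2.undistortPoints(np.array([[[u,v]]],float),im['K'],im['D'])[0,0]
    d=im['pose'][:3,:3]@np.array([p[0],-p[1],-1.]); return im['pose'][:3,3],d
def atz(im,u,v,z):
    o,d=ray(im,u,v); return o+d*(z-o[2])/d[2]
def proj(im,P):
    P=np.atleast_2d(P); c=(P-im['pose'][:3,3])@im['pose'][:3,:3]
    c=c*[1,-1,-1]
    return cv2.projectPoints(c.reshape(-1,1,3),np.zeros(3),np.zeros(3),im['K'],im['D'])[0][:,0]
E
python3 - <<'E'
from h import *
s=state(); print(s, tip_extent if not callable(tip_extent) else tip_extent())
snap('scene','s0'); snap('top','t0'); 
a=cv2.imread('pics/s0.png');b=cv2.imread('pics/t0.png')
print(load('t0')['pose'],load('s0')['pose'],load('t0')['K'])
E
```

```text
pics
{'time': 0.0, 'joints': array([ 1.03886732e+00,  3.59524448e-01,  1.51149073e+00,  3.03227138e-05,
        1.27250101e+00, -1.15117728e-01]), 'qvel': array([ 4.32921746e-04, -4.07163875e-05,  1.85878573e-04, -6.70590215e-04,
        1.02406197e-03, -7.97785783e-05]), 'effort': array([-5.91180160e-04, -5.27622771e+01, -2.78623563e+01, -1.08833651e-04,
        1.29370895e-02, -2.18861192e-05]), 'eef_pos': array([0.24255835, 0.54802145, 0.23841983]), 'eef_rot': array([-3.13968519e+00, -2.49717804e-04,  2.72477220e+00]), 'contact_force': array([-0.03282358,  1.62695583, -0.52513739]), 'wrist_torque': array([-0.03033373, -0.04205465, -0.01957825]), 'grip_force': 0.0, 'finger_gap': 0.08556310746830885} 0.008
[[-3.95509065e-03  9.85877989e-01 -1.67418482e-01  3.21251257e-01]
 [-9.99975769e-01 -2.94009801e-03  6.31003753e-03 -3.50748009e-04]
 [ 5.72870037e-03  1.67439382e-01  9.85865729e-01  1.72351976e+00]
 [ 0.00000000e+00  0.00000000e+00  0.00000000e+00  1.00000000e+00]] [[ 0.46820833 -0.62761769  0.62199437  1.48878275]
 [ 0.88353408  0.32282036 -0.3393443  -0.46842365]
 [ 0.01218604  0.70843705  0.7056688   1.12948321]
 [ 0.          0.          0.          1.        ]] [[469.11267156   0.         321.69991293]
 [  0.         469.11267156 193.64411117]
 [  0.           0.           1.        ]]
```

View pics/t0.png

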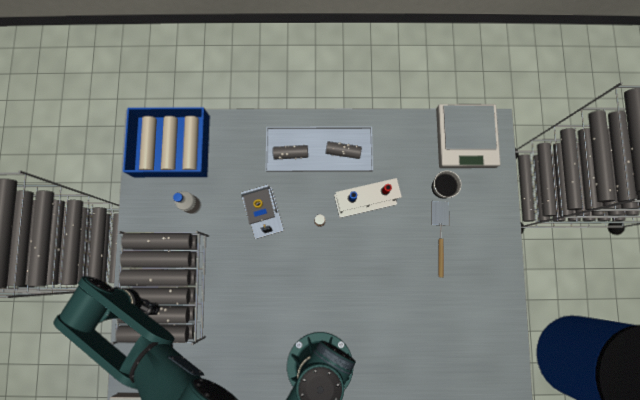

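View pics/s0.png

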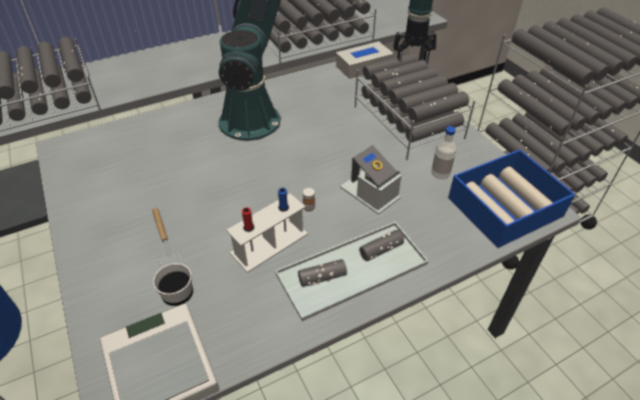

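The top view shows the station at about (262,212), with the guide at (258,203), and the stand at (368,197), with red at (387,188) and blue at (352,196). The jar is at (320,220). I'll enlarge both views.

Run:
```python
from h import *
t=cv2.imread('pics/t0.png');s=cv2.imread('pics/s0.png')
a=np.hstack([cv2.resize(t[178:242,235:290],None,fx=7,fy=7,interpolation=2)[:, :385],cv2.resize(t[172:236,332:390+14],None,fx=5.75,fy=7,interpolation=2)])[:, :800]
b=cv2.resize(s[140:215,225:415],(800,150*0+600-448),interpolation=2)
# simpler: two rows with uniform scale
a=np.hstack([cv2.resize(t[180:240,238:288],None,fx=5,fy=5,interpolation=2),cv2.resize(t[172:232,330:405],None,fx=5,fy=5,interpolation=2)])
b=np.hstack([cv2.resize(s[140:212,338:408],None,fx=4,fy=4,interpolation=2),cv2.resize(s[182:254,225:310],None,fx=4,fy=4,interpolation=2)])
w=max(a.shape[1],b.shape[1]); o=np.zeros((588,w,3),np.uint8);o[:300,:a.shape[1]]=a;o[300:,:b.shape[1]]=b
cv2.imwrite('pics/c0.png',o)
```

```text
(no output)
```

View pics/c0.png

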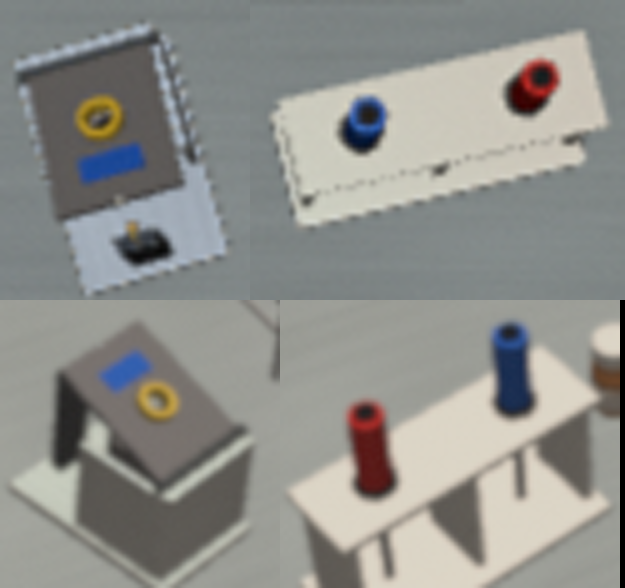

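The crop shows the cover open: guide at crop (99,117) in the top view and (158,401) in the scene view, with the pad next to it. The red handle top is at (541,77) and (366,413). Next I'll fit the poses.

Run:
```python
from h import *
from scipy.optimize import least_squares
T,S=load('t0'),load('s0')
ta=lambda x,y:(238+(x+.5)/5-.5,180+(y+.5)/5-.5)
tb=lambda x,y:(330+(x-250+.5)/5-.5,172+(y+.5)/5-.5)
sa=lambda x,y:(338+(x+.5)/4-.5,140+(y-300+.5)/4-.5)
sb=lambda x,y:(225+(x-280+.5)/4-.5,182+(y-300+.5)/4-.5)
# cover points relative hinge (x fwd station, y, z)
G=(-.055,0,.011);P=(-.09,0,.003);FL=(-.12,.045,.003);FR=(-.12,-.045,.003)
C=[(T,ta(99,117),G),(T,ta(111,163),P),(T,ta(60,218),FL),(T,ta(184,184),FR),
   (S,sa(158,401),G),(S,sa(126,370),P),(S,sa(140,322),FL),(S,sa(62,373),FR)]
B=[(T,ta(88,294),(.055)),(T,ta(227,253),-.055)]
def st(p,q): 
    c,s=np.cos(p[2]),np.sin(p[2]); return np.array([p[0]+c*q[0]-s*q[1],p[1]+s*q[0]+c*q[1],q[2]])
def cov(p,q):
    c,s=np.cos(p[3]),np.sin(p[3])  # front edge up for positive
    return st(p,(.055+c*q[0]+s*q[2],q[1],.103-s*q[0]+c*q[2]))
def f(p):
    r=[proj(m,cov(p,q))[0]-uv for m,uv,q in C]+[proj(m,st(p,(p[4],y,.01)))[0]-uv for m,uv,y in B]
    return np.ravel(r)
s=least_squares(f,[.6,.18,.25,.45,-.09],loss='soft_l1')
print(s.x.round(4));print(s.fun.reshape(-1,2).round(2))
p=s.x;print('pad',cov(p,P),'guide',cov(p,G),'front',cov(p,FL),cov(p,FR)); np.save('st.npy',p)
for n,a,b in (('red',tb(541,77),sb(366,413)),('blue',tb(369,116),sb(510,333))):
    print(n,atz(T,*a,.187),atz(S,*b,.187))
print('jar',atz(T,320,219.5,.07))
R=np.array([[1]]);print(state()['eef_rot'])
```

```text
[ 0.5562  0.2104  0.2854  0.3408 -0.0982]
[[-0.62 -0.88]
 [-0.43 -0.35]
 [-1.24 -0.  ]
 [-0.37 -0.73]
 [-0.41 -0.3 ]
 [-0.91  0.92]
 [-1.24 -0.1 ]
 [-1.36 -0.11]
 [-1.02  0.25]
 [ 0.2  -0.11]]
pad [0.52850798 0.20229145 0.1359078 ] guide [0.56272677 0.21233067 0.13174984] front [0.48870843 0.23751161 0.14593457] [0.51404504 0.15115157 0.14593457]
red [ 0.60400232 -0.23075484  0.187     ] [ 0.61016209 -0.2275846   0.187     ]
blue [ 0.57797123 -0.11550416  0.187     ] [ 0.58469176 -0.11236166  0.187     ]
jar [ 0.50916317 -0.00454468  0.07      ]
[-3.13986450e+00 -2.10387558e-04  2.72482127e+00]
```

move_arm(commands=[{"tx": -0.044, "ty": -0.022}, {"tx": -0.044, "ty": -0.022}, {"tx": -0.044, "ty": -0.022}, {"tx": -0.044, "ty": -0.022}, {"tx": -0.044, "ty": -0.022}, {"tx": -0.044, "ty": -0.022}, {"tx": -0.044, "ty": -0.022}, {"tx": -0.044, "ty": -0.022}], claw=0, newtons=40)

```text
schema error: expected keys tx, ty, tz, twist
```

move_arm(commands=[{"twist": -8}, {"twist": -8}, {"twist": -8}, {"twist": -8}, {"twist": -8}, {}])

```text
schema error: expected keys tx, ty, tz, twist
```

Run:
```python
from h import *
snap('wrist','w0'); s=state(); print({k:s[k].round(4) for k in('eef_pos','eef_rot','contact_force','joints')},s['time'],load('w0')['pose'].round(3))
```

```text
{'eef_pos': array([0.2426, 0.5482, 0.2386]), 'eef_rot': array([-3.1401e+00, -2.0000e-04,  2.7248e+00]), 'contact_force': array([-0.1626, -0.4692, -0.539 ]), 'joints': array([ 1.0389,  0.3594,  1.5112, -0.    ,  1.2725, -0.1151])} 0.15 [[ 0.406 -0.877 -0.258  0.176]
 [ 0.914  0.389  0.116  0.578]
 [-0.001 -0.283  0.959  0.374]
 [ 0.     0.     0.     1.   ]]
```

View pics/w0.png

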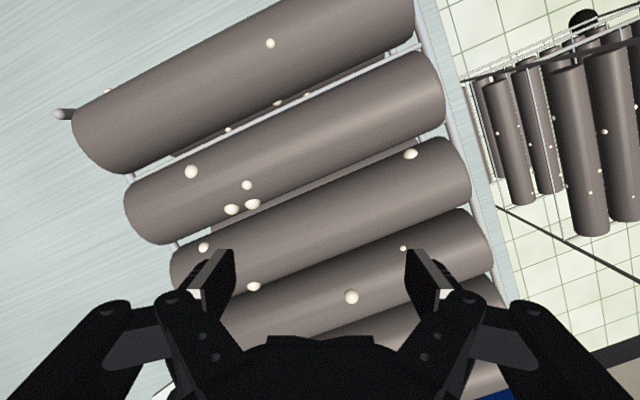

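The wrist view shows the fingers at the bottom of the image and the log rack behind them. The move rows need all four keys, so I'll resend with them.

move_arm(commands=[{"tx": -0.044, "ty": -0.022, "tz": 0, "twist": 0}, {"tx": -0.044, "ty": -0.022, "tz": 0, "twist": 0}, {"tx": -0.044, "ty": -0.022, "tz": 0, "twist": 0}, {"tx": -0.044, "ty": -0.022, "tz": 0, "twist": 0}, {"tx": -0.044, "ty": -0.022, "tz": 0, "twist": 0}, {"tx": -0.044, "ty": -0.022, "tz": 0, "twist": 0}, {"tx": -0.044, "ty": -0.022, "tz": 0, "twist": 0}, {"tx": -0.044, "ty": -0.022, "tz": 0, "twist": 0}], claw=0, newtons=40)

```text
time: 0.95
eef_pos: [0.4943, 0.2434, 0.2392]
eef_rot: [-3.141, -0.0, 2.725]
contact_force: [0.3, 0.2, 1.2]
finger_gap: 0.0001
grip_force: 0.0
```

move_arm(commands=[{"tx": 0, "ty": 0, "tz": 0, "twist": -8}, {"tx": 0, "ty": 0, "tz": 0, "twist": -8}, {"tx": 0, "ty": 0, "tz": 0, "twist": -8}, {"tx": 0, "ty": 0, "tz": 0, "twist": -8}, {"tx": 0, "ty": 0, "tz": 0, "twist": -8}, {"tx": 0, "ty": 0, "tz": 0, "twist": 0}, {"tx": 0, "ty": 0, "tz": 0, "twist": 0}])

```text
time: 1.65
eef_pos: [0.4933, 0.2451, 0.2391]
eef_rot: [-3.141, -0.0, -2.864]
contact_force: [-0.6, -0.4, 0.3]
finger_gap: -0.0001
grip_force: 0.0
```

Run:
```python
from h import *
snap('wrist','w1'); s=state(); print({k:s[k].round(4) for k in('eef_pos','eef_rot','contact_force','joints')},s['time'],s['finger_gap'])
```

```text
{'eef_pos': array([0.4934, 0.2452, 0.2391]), 'eef_rot': array([-3.1415e+00, -4.0000e-04, -2.8636e+00]), 'contact_force': array([0.2319, 1.4153, 0.8237]), 'joints': array([ 3.3580e-01,  2.8890e-01,  1.6167e+00, -1.0000e-04,  1.2364e+00,
       -1.5130e+00])} 1.7 0.0003226004226909496
```

View pics/w1.png

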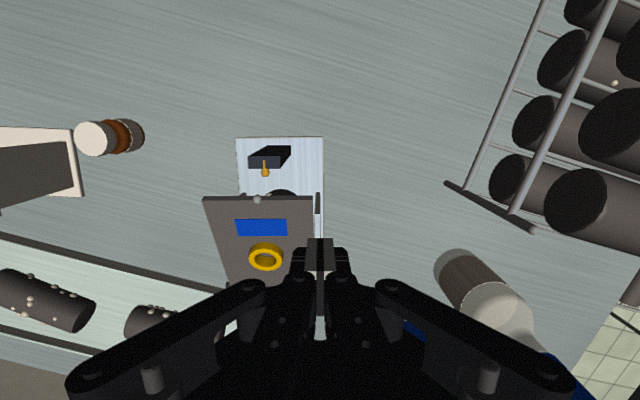

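The wrist view shows the pad centred at (261,227), the guide at (266,256), the cover's front corners at (203,197) and (313,196), and the base front corners at (236,138) and (322,137). I'll refit with these.

```bash
cat > fit.py <<'E'
from h import *
from scipy.optimize import least_squares
W=load('w1')
G=(-.055,0,.011);FL=(-.12,.045,.003);FR=(-.12,-.045,.003)
Q=lambda x,y:(-.09+x,y,.003)
C=[(W,(266,256.5),G),(W,(203.5,197),FR),(W,(313,196),FL),
 (W,(235.3,219),Q(-.01,-.022)),(W,(286,219),Q(-.01,.022)),(W,(287.5,236),Q(.01,.022)),(W,(237,236.3),Q(.01,-.022))]
B=[(W,(236,138),-.055),(W,(322.5,137),.055)]
def st(p,q):
    c,s=np.cos(p[2]),np.sin(p[2]); return np.array([p[0]+c*q[0]-s*q[1],p[1]+s*q[0]+c*q[1],q[2]])
def cov(p,q):
    c,s=np.cos(p[3]),np.sin(p[3])
    return st(p,(.055+c*q[0]+s*q[2],q[1],.103-s*q[0]+c*q[2]))
if __name__=='__main__':
    f=lambda p:np.ravel([proj(m,cov(p,q))[0]-uv for m,uv,q in C]+[proj(m,st(p,(p[4],y,.01)))[0]-uv for m,uv,y in B])
    s=least_squares(f,[.55,.21,.28,.4,-.09],loss='soft_l1')
    p=s.x;print(p.round(4));print(s.fun.reshape(-1,2).round(2).tolist())
    print('pad',cov(p,Q(0,0)));np.save('st1.npy',p)
    q=p.copy();q[3]=0;print('shut pad',cov(q,Q(0,0)))
E
python3 fit.py
```

```text
[ 0.5552  0.2107  0.2792  0.3471 -0.0966]
[[-0.66, 4.07], [-0.22, 2.28], [-0.42, 3.03], [0.02, -1.04], [0.26, -1.12], [0.34, -1.05], [2.21, -1.3], [-1.83, -0.28], [0.48, 0.36]]
pad [0.52774451 0.20286259 0.13643775]
shut pad [0.52160352 0.20110232 0.106     ]
```

```bash
sed -i 's/FL=(-.12,.045,.003);FR=(-.12,-.045,.003)/FL=(-.12,.045,-.003);FR=(-.12,-.045,-.003)/' fit.py; python3 fit.py
python3 - <<'E'
from h import *
w=load('w1')['pixels'][130:290,190:335]; cv2.imwrite('pics/w1c.png',cv2.resize(w,None,fx=5,fy=3.7*5/5+0 if 0 else 3.7,interpolation=2)[:, :800])
E
```

```text
[ 0.5526  0.2107  0.2835  0.3992 -0.094 ]
[[-0.46, 4.34], [-0.16, -0.36], [0.04, -0.1], [-1.03, 0.36], [0.19, 0.07], [0.49, -0.43], [1.63, -0.49], [-1.62, -0.09], [0.67, 0.16]]
pad [0.52686685 0.20316741 0.140743  ]
shut pad [0.51895451 0.2008618  0.106     ]
```

View pics/w1c.png

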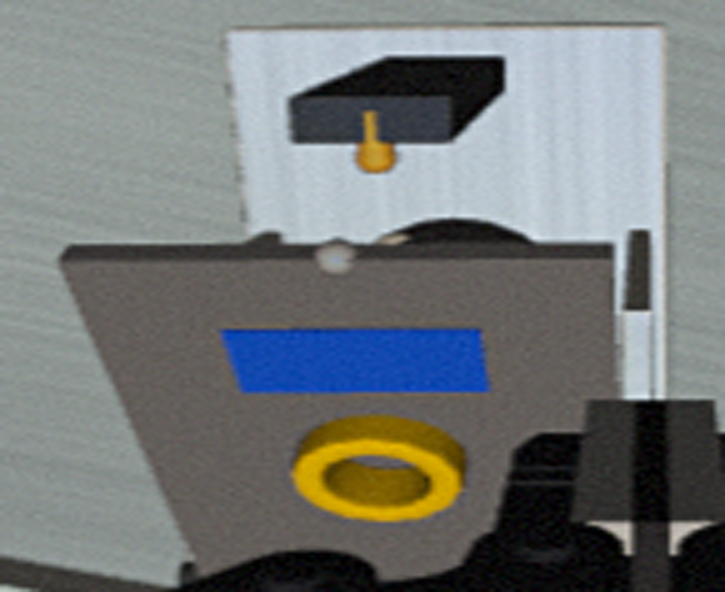

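The enlarged crop confirms the fit: the visible front edge is the plate's lower edge, and the ring top is centred near (265,258.6). The cover is at about 0.40 rad. I'll turn 90° so the narrow fingertips fit the pad, then move over it.

move_arm(commands=[{"tx": 0, "ty": 0, "tz": 0, "twist": 8.2}, {"tx": 0, "ty": 0, "tz": 0, "twist": 8.2}, {"tx": 0, "ty": 0, "tz": 0, "twist": 8.2}, {"tx": 0, "ty": 0, "tz": 0, "twist": 8.2}, {"tx": 0, "ty": 0, "tz": 0, "twist": 8.2}, {"tx": 0, "ty": 0, "tz": 0, "twist": 8.2}, {"tx": 0, "ty": 0, "tz": 0, "twist": 8.2}, {"tx": 0, "ty": 0, "tz": 0, "twist": 8.2}])

```text
time: 2.5
eef_pos: [0.4935, 0.2452, 0.2392]
eef_rot: [-3.141, 0.0, 2.269]
contact_force: [-0.1, 0.0, -0.1]
finger_gap: 0.0003
grip_force: 0.0
```

move_arm(commands=[{"tx": 0, "ty": 0, "tz": 0, "twist": 8.2}, {"tx": 0, "ty": 0, "tz": 0, "twist": 8.2}, {"tx": 0, "ty": 0, "tz": 0, "twist": 8.2}, {"tx": -0.025, "ty": 0.01, "tz": 0, "twist": 0}, {"tx": -0.025, "ty": 0.01, "tz": 0.02, "twist": 0}, {"tx": 0, "ty": 0, "tz": 0.03, "twist": 0}, {"tx": 0, "ty": 0, "tz": 0.02, "twist": 0}, {"tx": 0, "ty": 0, "tz": 0, "twist": 0}])

```text
time: 3.3
eef_pos: [0.5242, 0.2018, 0.1665]
eef_rot: [-3.135, -0.0, 1.846]
contact_force: [-1.0, -0.8, 0.6]
finger_gap: 0.0
grip_force: 0.0
```

move_arm(commands=[{"tx": 0, "ty": 0.002, "tz": 0.005, "twist": 0}, {"tx": 0, "ty": 0, "tz": 0.005, "twist": 0}, {"tx": 0, "ty": 0, "tz": 0.005, "twist": 0}, {"tx": 0, "ty": 0, "tz": 0.004, "twist": 0}, {"tx": 0, "ty": 0, "tz": 0.004, "twist": 0}, {"tx": 0, "ty": 0, "tz": 0.004, "twist": 0}, {"tx": 0, "ty": 0, "tz": 0, "twist": 0}])

```text
time: 4.0
eef_pos: [0.5282, 0.2031, 0.1418]
eef_rot: [-3.141, 0.0, 1.849]
contact_force: [0.4, -0.3, 0.8]
finger_gap: 0.0002
grip_force: 0.0
```

move_arm(commands=[{"tx": 0, "ty": -0.001, "tz": 0.004, "twist": 0}, {"tx": 0, "ty": -0.001, "tz": 0.004, "twist": 0}, {"tx": 0, "ty": -0.001, "tz": 0.004, "twist": 0}, {"tx": 0, "ty": -0.001, "tz": 0.003, "twist": 0}, {"tx": 0, "ty": 0, "tz": 0.003, "twist": 0}, {"tx": 0, "ty": 0, "tz": 0.002, "twist": 0}, {"tx": 0, "ty": 0, "tz": 0, "twist": 0}])

```text
time: 4.7
eef_pos: [0.5242, 0.2019, 0.1219]
eef_rot: [-3.141, 0.0, 1.849]
contact_force: [-0.1, -0.4, 0.6]
finger_gap: -0.0001
grip_force: 0.3
```

move_arm(commands=[{"tx": 0, "ty": 0, "tz": 0.002, "twist": 0}, {"tx": 0, "ty": 0, "tz": 0.002, "twist": 0}, {"tx": 0, "ty": -0.001, "tz": 0.002, "twist": 0}, {"tx": 0, "ty": 0, "tz": 0, "twist": 0}])

```text
time: 5.1
eef_pos: [0.5234, 0.2017, 0.1163]
eef_rot: [-3.142, 0.0, 1.849]
contact_force: [0.4, 0.1, 0.7]
finger_gap: -0.0001
grip_force: 0.0
```

move_arm(commands=[{"tx": 0, "ty": 0, "tz": 0.001, "twist": 0}, {"tx": 0, "ty": 0, "tz": 0.001, "twist": 0}, {"tx": 0, "ty": 0, "tz": 0, "twist": 0}])

```text
time: 5.4
eef_pos: [0.5234, 0.2017, 0.1141]
eef_rot: [-3.141, 0.0, 1.849]
contact_force: [-0.2, -0.2, 1.1]
finger_gap: 0.0002
grip_force: 0.5
```

Run:
```python
from h import *
snap('scene','s1'); snap('wrist','w2'); s=state(); print(s['contact_force'],s['eef_pos'])
a=cv2.resize(load('s1')['pixels'][120:215,325:425],None,fx=4,fy=4,interpolation=2)
b=cv2.resize(load('w2')['pixels'][100:320,170:470],(390,286))
o=np.zeros((380,800,3),np.uint8);o[:380,:400]=a;o[:286,405:795]=b;cv2.imwrite('pics/c1.png',o)
```

```text
[-0.24821379  0.89183627  0.8530166 ] [0.52338111 0.20170579 0.11412217]
```

View pics/c1.png

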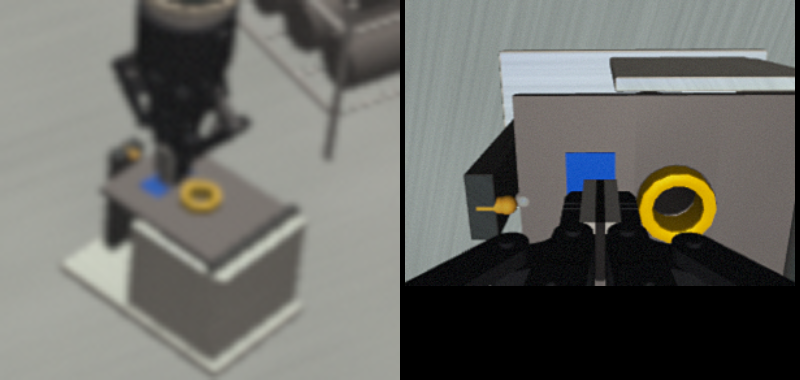

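The pictures show the fingers on the pad, clear of the collar, and the cover almost shut but not yet caught. I'll keep pressing.

move_arm(commands=[{"tx": 0, "ty": 0, "tz": 0.0015, "twist": 0}, {"tx": 0, "ty": 0, "tz": 0.0015, "twist": 0}, {"tx": 0, "ty": 0, "tz": 0, "twist": 0}])

```text
time: 5.8
eef_pos: [0.5235, 0.2018, 0.1135]
eef_rot: [3.141, 0.0, 1.849]
contact_force: [-6.8, -2.2, 23.4]
finger_gap: 0.0001
grip_force: 11.3
```

move_arm(commands=[{"tx": 0, "ty": 0, "tz": 0.0015, "twist": 0}, {"tx": 0, "ty": 0, "tz": 0.0015, "twist": 0}, {"tx": 0, "ty": 0, "tz": 0, "twist": 0}])

```text
time: 6.1
eef_pos: [0.5236, 0.2018, 0.113]
eef_rot: [3.14, 0.0, 1.849]
contact_force: [-13.1, -3.4, 45.2]
finger_gap: -0.0
grip_force: 22.4
```

It hit a hard stop with the tip at 0.106 m, which is the shut height. I'll release it and check.

move_arm(commands=[{"tx": 0, "ty": 0, "tz": -0.006, "twist": 0}, {"tx": 0, "ty": 0, "tz": -0.01, "twist": 0}, {"tx": 0, "ty": 0, "tz": -0.04, "twist": 0}, {"tx": 0, "ty": 0, "tz": -0.05, "twist": 0}, {"tx": -0.04, "ty": 0, "tz": -0.03, "twist": 0}, {"tx": -0.04, "ty": 0, "tz": 0, "twist": 0}, {"tx": 0, "ty": 0, "tz": 0, "twist": 0}, {"tx": 0, "ty": 0, "tz": 0, "twist": 0}], claw=1)

```text
time: 6.9
eef_pos: [0.5458, 0.1242, 0.2443]
eef_rot: [3.141, -0.0, 1.846]
contact_force: [-0.3, 0.4, -1.1]
finger_gap: 0.0853
grip_force: 0.0
```

Run:
```python
from h import *
snap('wrist','w3'); s=state(); print(s['contact_force'],s['eef_pos'],s['eef_rot'],s['joints'].round(3))
```

```text
[ 0.12132187  0.05591732 -0.64547171] [0.54522868 0.12493896 0.24386828] [-3.14090933e+00 -6.64505306e-04  1.84762320e+00] [ 1.010e-01  2.970e-01  1.593e+00  1.000e-03  1.253e+00 -1.760e-01]
```

View pics/w3.png

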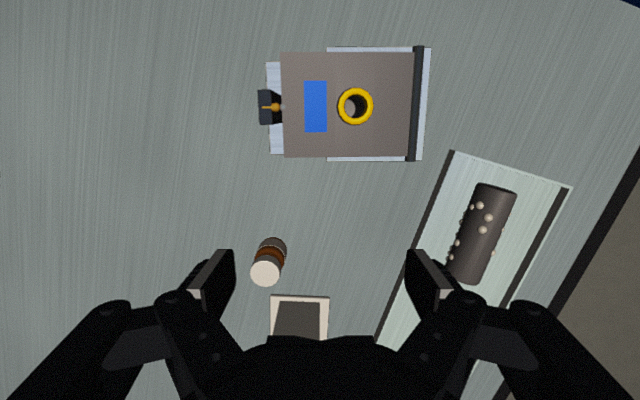

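The wrist view shows the cover level: pad at (316,106), ring at (355,106), front edge at (281,52) to (283,158), catch ball at (272,107). I'll fit the station again and check the angle.

```bash
cat > fit3.py <<'E'
from fit import *
def blob(im,lo,hi,roi=None):
    m=cv2.inRange(cv2.cvtColor(im['pixels'],cv2.COLOR_BGR2HSV),lo,hi)
    if roi: z=np.zeros_like(m);u0,v0,u1,v1=roi;z[v0:v1,u0:u1]=1;m*=z
    c=max(cv2.findContours(m,0,1)[0],key=cv2.contourArea);return m,c
if __name__=='__main__':
    W=load('w3')
    m,c=blob(W,(105,120,60),(130,255,255),(200,30,450,180)); (r0)=cv2.minAreaRect(c); print('pad',r0)
    m2,c2=blob(W,(18,150,60),(38,255,255),(325,70,390,140)); print('ring',cv2.fitEllipse(c2))
    hole=[x for x in cv2.findContours(m2,cv2.RETR_CCOMP,1)[0]]; print([ (cv2.contourArea(x),cv2.fitEllipse(x)[:2]) for x in hole if len(x)>8])
    Pc=np.array(r0[0])
    C=[(W,Pc,Q(0,0),3),(W,(280.5,52.5),(-.12,-.045,.003),1),(W,(283.5,157.5),(-.12,.045,.003),1)]
    # image up is -? choose sign of y by trying both
    for sg in (1,-1):
        f=lambda p:np.ravel([w*(proj(mm,cov(p,(q[0],sg*q[1],q[2])))[0]-uv) for mm,uv,q,w in C])
        s=least_squares(f,[.553,.2107,.283,0.0]);print(sg,s.x.round(4),s.cost)
        f2=lambda p:f([*p,0.]);s=least_squares(f2,[.553,.2107,.283]);print(' shut',s.x.round(4),s.cost)
    p=[*s.x,0];print(proj(W,cov(p,G)),proj(W,cov(p,(-.055,0,.003))))
E
python3 fit3.py
```

```text
pad ((315.0, 106.0), (50.0, 22.0), 90.0)
ring ((355.025146484375, 105.87635040283203), (34.86917495727539, 36.831329345703125), 20.28504753112793)
[(1007.0, ((355.025146484375, 105.87635040283203), (34.86917495727539, 36.831329345703125))), (437.0, ((354.9542236328125, 105.88417053222656), (22.8538818359375, 24.495059967041016)))]
1 [ 0.6584  0.2412  3.4236 -3.1921] 1.4168336582720167
 shut [0.4764 0.184  3.5231] 3581.2922148842617
-1 [ 5.528e-01  2.105e-01  2.816e-01 -1.000e-04] 1.3369213153718316
 shut [0.5528 0.2105 0.2816] 1.3369347325367338
[[354.91015537 105.65023232]] [[353.86545423 105.94743274]]
```

The cover is at 0.000 rad with the hand off it, and the guide reprojects to within 0.3 px. The station is at (0.5528, 0.2105), yaw 0.2816. Next is the probe.

move_arm(commands=[{"tx": -0.04, "ty": -0.004, "tz": -0.01, "twist": 0}, {"tx": -0.045, "ty": -0.005, "tz": -0.01, "twist": 0}, {"tx": -0.045, "ty": -0.005, "tz": 0, "twist": 0}, {"tx": -0.045, "ty": -0.005, "tz": 0, "twist": 0}, {"tx": -0.045, "ty": -0.005, "tz": 0, "twist": 0}, {"tx": -0.045, "ty": -0.005, "tz": 0, "twist": 0}, {"tx": -0.045, "ty": -0.005, "tz": 0, "twist": 0}, {"tx": -0.045, "ty": -0.004, "tz": 0, "twist": 3}])

```text
time: 7.75
eef_pos: [0.6065, -0.2271, 0.2634]
eef_rot: [-3.141, -0.001, 1.797]
contact_force: [0.4, 0.4, 0.4]
finger_gap: 0.0854
grip_force: 0.0
```

move_arm(commands=[{"tx": 0, "ty": 0, "tz": 0, "twist": 0}, {"tx": 0, "ty": 0, "tz": 0, "twist": 0}, {"tx": 0, "ty": 0, "tz": 0, "twist": 0}])

```text
time: 8.05
eef_pos: [0.6061, -0.2251, 0.2635]
eef_rot: [-3.14, -0.002, 1.798]
contact_force: [0.3, 0.8, -0.8]
finger_gap: 0.0851
grip_force: 0.0
```

Run:
```python
from h import *
snap('wrist','w4'); s=state(); print(s['contact_force'],s['eef_pos'],s['eef_rot'],s['joints'].round(3))
```

```text
[-1.09215448  0.48039418 -0.64492265] [ 0.60612888 -0.22493723  0.2638337 ] [-3.14073409e+00 -1.25539121e-03  1.79831029e+00] [-0.462  0.407  1.371  0.     1.365 -0.69 ]
```

View pics/w4.png

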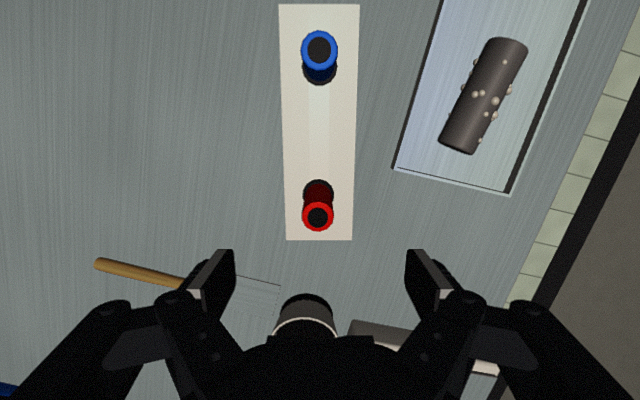

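The red probe's top rim is at (317,216), slightly ahead of the fingers. The blue top is at (319,49).

Run:
```python
from h import *
W=load('w4'); r=atz(W,317,216,.187); b=atz(W,319.3,49,.187); print(r,b,np.linalg.norm(r-b))
s=state(); y=s['eef_rot'][2]; d=r-s['eef_pos']
tx=np.array([np.cos(y),np.sin(y),0]);ty=np.array([np.sin(y),-np.cos(y),0]);print('tx,ty',d@tx,d@ty)
```

```text
[ 0.60371387 -0.22768355  0.187     ] [ 0.57909457 -0.11263767  0.187     ] 0.11765060261761663
tx,ty -0.0021308320777276477 -0.0029722212900812886
```

move_arm(commands=[{"tx": -0.002, "ty": -0.003, "tz": 0, "twist": 0}, {"tx": 0, "ty": 0, "tz": 0.03, "twist": 0}, {"tx": 0, "ty": 0, "tz": 0.03, "twist": 0}, {"tx": 0, "ty": 0, "tz": 0.03, "twist": 0}, {"tx": 0, "ty": 0, "tz": 0.02, "twist": 0}, {"tx": 0, "ty": 0, "tz": 0.004, "twist": 0}, {"tx": 0, "ty": 0, "tz": 0, "twist": 0}, {"tx": 0, "ty": 0, "tz": 0, "twist": 0}])

```text
time: 8.9
eef_pos: [0.6047, -0.2297, 0.1518]
eef_rot: [3.14, 0.001, 1.797]
contact_force: [-0.3, -0.2, -0.6]
finger_gap: 0.0853
grip_force: 0.0
```

move_arm(commands=[{"tx": 0, "ty": 0, "tz": 0, "twist": 0}, {"tx": 0, "ty": 0, "tz": 0, "twist": 0}, {"tx": 0, "ty": 0, "tz": 0, "twist": 0}, {"tx": 0, "ty": 0, "tz": 0, "twist": 0}, {"tx": 0, "ty": 0, "tz": 0, "twist": 0}, {"tx": 0, "ty": 0, "tz": 0, "twist": 0}, {"tx": 0, "ty": 0, "tz": 0, "twist": 0}], claw=0, newtons=40)

```text
time: 9.6
eef_pos: [0.6041, -0.2297, 0.1507]
eef_rot: [3.141, 0.0, 1.796]
contact_force: [-1.2, 0.2, 3.8]
finger_gap: 0.0251
grip_force: 39.0
```

Run:
```python
from h import *
s=state();print(s)
```

```text
{'time': 9.6, 'joints': array([-4.70194227e-01,  5.07503793e-01,  1.50021564e+00, -1.26940549e-04,
        1.13328006e+00, -6.95583133e-01]), 'qvel': array([ 0.00041048,  0.00206395,  0.00045744,  0.00129808, -0.00165181,
       -0.00061273]), 'effort': array([-3.70612310e-02, -5.70434475e+01, -2.42444640e+01,  3.78134579e-02,
       -2.90941671e-01, -4.29568478e-03]), 'eef_pos': array([ 0.60406034, -0.22974952,  0.15073814]), 'eef_rot': array([3.14121101e+00, 4.68407231e-04, 1.79623889e+00]), 'contact_force': array([-1.18500303,  0.19807834,  3.80427071]), 'wrist_torque': array([ 0.09044618,  0.13198572, -0.02290867]), 'grip_force': 38.99389922618866, 'finger_gap': 0.02509126147445344}
```

The probe is held: the gap reads 25 mm with 39 N of grip. I'll lift it high, clear of the blue probe, and carry it across.

move_arm(commands=[{"tx": 0, "ty": 0, "tz": -0.01, "twist": 0}, {"tx": 0, "ty": 0, "tz": -0.025, "twist": 0}, {"tx": 0, "ty": 0, "tz": -0.03, "twist": 0}, {"tx": 0, "ty": 0, "tz": -0.03, "twist": 0}, {"tx": 0, "ty": 0, "tz": -0.03, "twist": 0}, {"tx": 0, "ty": 0, "tz": -0.03, "twist": 0}, {"tx": 0, "ty": 0, "tz": -0.03, "twist": 0}, {"tx": 0, "ty": 0, "tz": -0.015, "twist": 0}], newtons=60)

```text
time: 10.4
eef_pos: [0.6046, -0.2299, 0.3538]
eef_rot: [3.139, 0.003, 1.796]
contact_force: [-0.2, -1.1, -0.3]
finger_gap: 0.0247
grip_force: 58.8
```

move_arm(commands=[{"tx": 0.015, "ty": 0.002, "tz": 0, "twist": 0}, {"tx": 0.03, "ty": 0.003, "tz": 0, "twist": 0}, {"tx": 0.03, "ty": 0.003, "tz": 0, "twist": 0}, {"tx": 0.03, "ty": 0.003, "tz": 0, "twist": 0}, {"tx": 0.03, "ty": 0.003, "tz": 0, "twist": 0}, {"tx": 0.03, "ty": 0.003, "tz": 0, "twist": 0}, {"tx": 0.03, "ty": 0.003, "tz": 0, "twist": 0}, {"tx": 0.03, "ty": 0.003, "tz": 0, "twist": 0}])

```text
time: 11.2
eef_pos: [0.5742, -0.0028, 0.3487]
eef_rot: [-3.139, -0.001, 1.797]
contact_force: [1.0, -0.3, -0.7]
finger_gap: 0.0247
grip_force: 58.8
```

move_arm(commands=[{"tx": 0.03, "ty": 0.004, "tz": 0, "twist": 0}, {"tx": 0.03, "ty": 0.004, "tz": 0, "twist": 0}, {"tx": 0.03, "ty": 0.004, "tz": 0, "twist": 0}, {"tx": 0.03, "ty": 0.004, "tz": 0, "twist": 0}, {"tx": 0.02, "ty": 0.002, "tz": 0, "twist": 0}, {"tx": 0, "ty": 0, "tz": 0, "twist": 0}, {"tx": 0, "ty": 0, "tz": 0, "twist": 0}, {"tx": 0, "ty": 0, "tz": 0, "twist": 0}])

```text
time: 12.0
eef_pos: [0.5617, 0.1348, 0.3496]
eef_rot: [-3.14, 0.0, 1.796]
contact_force: [-0.2, -0.8, -1.1]
finger_gap: 0.0244
grip_force: 58.8
```

Run:
```python
from h import *
snap('wrist','w5'); s=state(); print(s['time'],s['eef_pos'],s['eef_rot'],s['finger_gap'],s['contact_force'])
W=load('w5')['pixels']; cv2.imwrite('pics/w5c.png',cv2.resize(W[100:360,160:480],None,fx=2.5,fy=2.3,interpolation=2))
```

```text
12.05 [0.56193737 0.13461749 0.34980907] [-3.14060079e+00  2.94832366e-04  1.79551121e+00] 0.024857339160476503 [-0.09680124 -0.41821226 -0.87212138]
```

View pics/w5c.png

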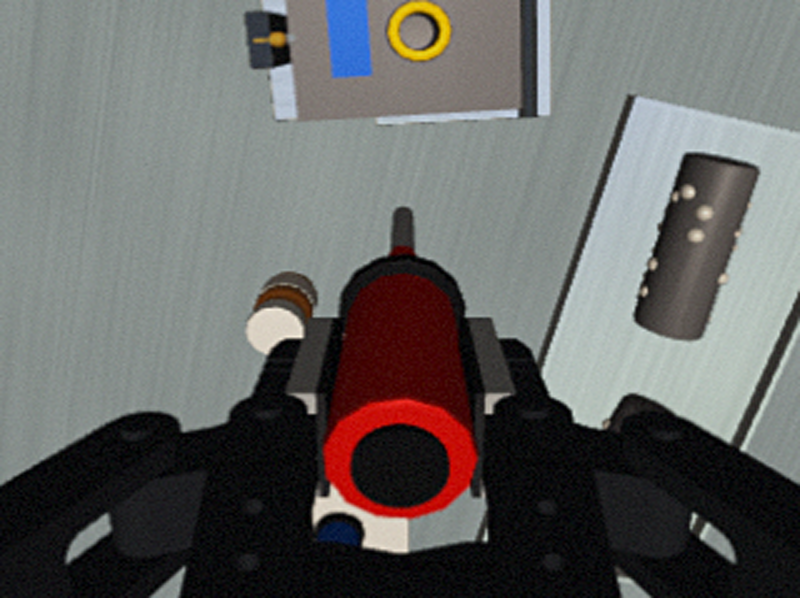

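The last crop shows the probe upright between the pads: top rim at image (320,299), rod tip at about (321,190), and the ring near (328,113). I'll measure the probe's offset in the hand and the way to the guide by code.

```bash
cat > meas.py <<'E'
from fit3 import *
def ring(W,roi):
    m,c=blob(W,(18,150,60),(38,255,255),roi); hs=[x for x in cv2.findContours(m,cv2.RETR_CCOMP,1)[0] if len(x)>8]
    return np.array(cv2.fitEllipse(c)[0]),[cv2.fitEllipse(x)[0] for x in hs]
E
python3 - <<'E'
from meas import *
W=load('w5');s=state();e=s['eef_pos'];y=s['eef_rot'][2]
tx=np.array([np.cos(y),np.sin(y),0]);ty=np.array([np.sin(y),-np.cos(y),0])
g=cv2.cvtColor(W['pixels'],6)
for v in range(186,202,2): print(v,g[v,308:334].tolist())
m1,c1=blob(W,(0,200,150),(6,255,255),(260,250,380,340)); el=cv2.fitEllipse(cv2.convexHull(c1)); print('top',el)
for n,uv,dz in (('handle top',el[0],.0363),('tip edge',(320.8,190),.0023-.138)):
    q=atz(W,*uv,e[2]+dz)-e; print(n,q@tx,q@ty)
r,h=ring(W,(300,95,350,135));print(r,h); q=atz(W,*r,.1135);print('guide',q, 'delta', (q-e)@tx,(q-e)@ty, 'model',st(np.array([.5528,.2105,.2816]),(0,0,.114)))
E
```

```text
186 [148, 142, 146, 141, 144, 150, 147, 143, 139, 143, 145, 152, 145, 145, 142, 146, 152, 144, 143, 141, 145, 145, 144, 141, 143, 146]
188 [150, 142, 140, 144, 146, 152, 143, 146, 142, 143, 148, 149, 151, 147, 148, 156, 148, 144, 144, 140, 147, 142, 146, 145, 139, 144]
190 [145, 140, 139, 147, 150, 145, 141, 141, 151, 148, 112, 74, 54, 52, 61, 89, 135, 149, 139, 144, 141, 145, 144, 140, 146, 149]
192 [151, 147, 143, 148, 147, 142, 152, 146, 147, 93, 47, 46, 49, 48, 53, 51, 54, 126, 148, 143, 142, 141, 139, 141, 147, 144]
194 [141, 139, 143, 151, 148, 142, 144, 149, 129, 68, 41, 45, 51, 46, 43, 49, 37, 102, 138, 143, 146, 141, 146, 146, 147, 144]
196 [143, 146, 152, 148, 147, 144, 146, 146, 128, 69, 41, 42, 52, 48, 49, 47, 45, 102, 144, 148, 143, 146, 143, 149, 141, 145]
198 [137, 146, 149, 144, 143, 148, 146, 150, 113, 58, 40, 47, 50, 47, 51, 44, 41, 86, 139, 146, 145, 146, 146, 145, 139, 136]
200 [140, 139, 144, 147, 146, 145, 144, 148, 109, 51, 40, 49, 47, 51, 48, 43, 45, 85, 133, 144, 144, 144, 145, 150, 144, 140]
top ((319.65765380859375, 298.6256103515625), (51.38154602050781, 60.27181625366211), 90.8703842163086)
handle top 0.0033463645968820903 -0.0009286234581490489
tip edge 0.003773399613752942 -1.959649895077721e-05
[327.28649902 112.95751953] [(327.2864990234375, 112.95751953125), (326.9913330078125, 113.25694274902344)]
guide [0.55298493 0.21051122 0.1135    ] delta 0.0759804481483108 0.008183919929249281 model [0.5528 0.2105 0.114 ]
```

move_arm(commands=[{"tx": 0.026, "ty": 0.003, "tz": 0, "twist": 0}, {"tx": 0.03, "ty": 0.003, "tz": 0, "twist": 0}, {"tx": 0.02, "ty": 0.002, "tz": 0, "twist": 0}, {"tx": 0, "ty": 0, "tz": 0.01, "twist": 0}, {"tx": 0, "ty": 0, "tz": 0.025, "twist": 0}, {"tx": 0, "ty": 0, "tz": 0.025, "twist": 0}, {"tx": 0, "ty": 0, "tz": 0.02, "twist": 0}, {"tx": 0, "ty": 0, "tz": 0.005, "twist": 0}])

```text
time: 12.85
eef_pos: [0.5514, 0.2092, 0.2622]
eef_rot: [-3.136, 0.001, 1.795]
contact_force: [-0.3, 1.3, -0.2]
finger_gap: 0.0247
grip_force: 58.9
```

move_arm(commands=[{"tx": 0, "ty": 0, "tz": 0, "twist": 0}, {"tx": 0, "ty": 0, "tz": 0, "twist": 0}, {"tx": 0, "ty": 0, "tz": 0, "twist": 0}, {"tx": 0, "ty": 0, "tz": 0, "twist": 0}])

```text
time: 13.25
eef_pos: [0.5537, 0.2112, 0.2664]
eef_rot: [3.14, 0.0, 1.796]
contact_force: [-0.3, -0.5, -2.0]
finger_gap: 0.0245
grip_force: 58.9
```

Run:
```python
from meas import *
snap('wrist','w6');snap('scene','s6');snap('top','t6')
W=load('w6');s=state();e=s['eef_pos'];y=s['eef_rot'][2];print(e,s['eef_rot'],s['finger_gap'])
tx=np.array([np.cos(y),np.sin(y),0]);ty=np.array([np.sin(y),-np.cos(y),0])
hs=cv2.cvtColor(W['pixels'],cv2.COLOR_BGR2HSV); m=cv2.inRange(hs,(18,150,60),(38,255,255)); vs,us=np.nonzero(m); k=(abs(us-325)<50); print('yellow bbox',us[k].min(),us[k].max(),vs[k].min(),vs[k].max())
Gp=np.array([.5528,.2105,.114]); print('pred guide px',proj(W,Gp),'need tx,ty',(Gp-e)@tx,(Gp-e)@ty)
tip=e+[0,0,.0023-.138]; print('pred tip +x edge px',proj(W,tip+.004*tx),'tip',tip)
g=cv2.cvtColor(W['pixels'],6); v0,v1=vs[k].min()-3,vs[k].max()+3
print('ascii  rows',v0,v1)
for v in range(v0,v1): print(v,''.join('Y' if m[v,u] else '#' if g[v,u]<70 else '+' if g[v,u]<110 else '.' for u in range(295,350)))
```

```text
[0.55327344 0.21128842 0.26582435] [3.14068451e+00 9.16324732e-05 1.79640287e+00] 0.024481015029438707
yellow bbox 304 334 174 204
pred guide px [[319.06482511 189.77988591]] need tx,ty -0.0006625348451483395 -0.0006378101789204321
pred tip +x edge px [[319.72118507 189.21704805]] tip [0.55327344 0.21128842 0.13012435]
ascii  rows 171 207
171 .......................................................
172 .......................................................
173 .......................++..+...........................
174 .......+..........++####YY##+++........................
175 ...........+....++#YYYYYYYYYY##++......................
176 ...............+#YYYYYYYYYYYYYYY#+.....................
177 .............++#YYYYYYYYYYYYYYYYYY++...................
178 ............+#YYYYYYYYYYYYYYYYYYYYY++..................
179 ............+YYYYYYYYYYYYYYYYYYYYYYY+..................
180 ...........+#YYYYYYYYYYYYYYYYYYYYYYY+++................
181 ..........++YYYYYYYYYYYYYYYYYYYYYYYYY#+................
182 ..........+YYYYYYYYYY########YYYYYYYYY+.....+..........
183 .........+#YYYYYYYY############YYYY
[... 700 characters left out ...]
YYY#############YYYYYYYY.....+.....+...+
196 +.......+.+YYYYYYY#YY##########YYYYYYYY...+...........+
197 +.....+..+.YYYYYYYYYY#########YYYYYYYY.+....+...++.++++
198 +........++.YYYYYYYYY#########YYYYYYY.+++..........+...
199 ++...........YYYYYYYYY########YYYYYYY.++.....++....++..
200 ++.....+...+..YYYYYYYY########YYYYYY.++.+.....+++..+.+.
201 ++.........+++.YYYYYYY########YYYYY.+++...+..+..++..+..
202 ++.....+.+.++...YYYYYY########YYYY+.....+....+........+
203 ++.......+.+....+YYYYY########YY.+.+.++++......++..++..
204 ++.+..++..+.+++.++..YY#########..++..+.....++.+.+..++++
205 +++..........+++.+...##########++..+.+++........+...+..
206 ++........+.+.+..++..##########+.++...+++...+.+++...+++
```

The ring centre measures (319.2,189.5) against a predicted (319.1,189.8). The rod is about 1.3 mm to +y, so I'll correct that and then descend.

move_arm(commands=[{"tx": -0.001, "ty": -0.001, "tz": 0, "twist": 0}, {"tx": 0, "ty": 0, "tz": 0, "twist": 0}, {"tx": 0, "ty": 0, "tz": 0, "twist": 0}, {"tx": 0, "ty": 0, "tz": 0, "twist": 0}, {"tx": 0, "ty": 0, "tz": 0, "twist": 0}])

```text
time: 13.9
eef_pos: [0.5523, 0.21, 0.2652]
eef_rot: [-3.141, 0.0, 1.796]
contact_force: [0.5, -0.5, -0.4]
finger_gap: 0.0244
grip_force: 58.9
```

```bash
cat > chk.py <<'E'
from meas import *
import sys
E_=[];R_=[]
for i in range(4): 
    im=get_image('wrist'); s=state(); E_.append(s['eef_pos']);R_.append(s['eef_rot'])
e=np.mean(E_,0);y=R_[-1][2];print('eef',e.round(5),np.std(E_,0).round(5),np.abs(R_).mean(0),s['time'],s['finger_gap'],s['contact_force'].round(1))
tx=np.array([np.cos(y),np.sin(y),0]);ty=np.array([np.sin(y),-np.cos(y),0]);Gp=np.array([.5528,.2105,.114]);print('need',(Gp-e)@tx,(Gp-e)@ty,'down',e[2]-.1877)
W=im;np.savez('pics/last.npz',**{k:np.array(v) for k,v in im.items()})
hs=cv2.cvtColor(W['pixels'],cv2.COLOR_BGR2HSV); m=cv2.inRange(hs,(18,150,60),(38,255,255)); r=cv2.inRange(hs,(0,120,50),(8,255,255))|cv2.inRange(hs,(172,120,50),(180,255,255))
g=cv2.cvtColor(W['pixels'],6); c=proj(W,Gp)[0].astype(int); print('guide px',proj(W,Gp)[0])
for v in range(c[1]-22,c[1]+26): print(v,''.join('Y' if m[v,u] else 'R' if r[v,u] else '#' if g[v,u]<45 else '=' if g[v,u]<70 else '+' if g[v,u]<110 else '.' for u in range(c[0]-26,c[0]+27)))
E
python3 chk.py
```

```text
eef [0.55228 0.21    0.26526] [1.e-05 0.e+00 2.e-05] [3.14148962e+00 7.16211883e-05 1.79630374e+00] 14.1 0.02476540702025377 [ 0.  -0.1 -2. ]
need 0.00036621368869818946 0.000618195577375867 down 0.07755784999082202
guide px [321.00224401 189.21087334]
167 .....................................................
168 .....................................................
169 .....................................................
170 +....................................................
171 +....................................................
172 +....................................................
173 +....................++++===++++.....................
174 +..................++=YYYYYYYY==++...................
175 +................++=YYYYYYYYYYYYY=++.................
176 +...............+=YYYYYYYYYYYYYYYYY=++...............
177 +..............+=YYYYYYYYYYYYYYYYYYY=++..............
178 ++............+=YYYYYYYYYYYYYYYYYYYYY=+...........+..
179 ++...........+=YYYYYYYYYYYYYYYYYYYYYYY=+.............
180 ++..........++YYYYYYYYYYYYYYYYYYYYYYYYY=+............
181 ++..........+YYYYYYYYYYY=#####Y
[... 1236 characters left out ...]
....
203 +++++....+......+.+..+========YYY..+.+++.+.....+...++
204 +++++........+++..++.+#======#++..+++.+++....+..++.++
205 +++++......+++.+.++..=#========+..+..+.+...+..+.+++++
206 ++++......+.++++++...==========++++++.++++++..+.+....
207 +++++..........+.+.+.=RRRRRRRR=+...+.+...++++..+++...
208 +++++..+....++.......=RRRRRRRR=+++.+...+.+.++.+..+.+.
209 +++++.+......+.++.+.+RRRRRRRRRR+...+++..++++.+.+++.+.
210 +++++..+++...++.....+RRRR#####R+++....+++++..+...++++
211 .....+....+......===############+...+.+.+.++.+.++++.+
212 ...+.++..+.....+###################+++..+..++++.+++++
213 .+..+.++.+...+########################++.++++.++.++++
214 ...+++......+##########################=+....+.+.++.+
```

The rod is centred to about 0.5 mm, so I'll descend.

move_arm(commands=[{"tx": 0, "ty": 0.0005, "tz": 0.003, "twist": 0}, {"tx": 0, "ty": 0, "tz": 0.006, "twist": 0}, {"tx": 0, "ty": 0, "tz": 0.006, "twist": 0}, {"tx": 0, "ty": 0, "tz": 0.006, "twist": 0}, {"tx": 0, "ty": 0, "tz": 0.006, "twist": 0}, {"tx": 0, "ty": 0, "tz": 0.004, "twist": 0}, {"tx": 0, "ty": 0, "tz": 0, "twist": 0}, {"tx": 0, "ty": 0, "tz": 0, "twist": 0}])

```text
time: 14.9
eef_pos: [0.5528, 0.2101, 0.2342]
eef_rot: [-3.141, 0.0, 1.796]
contact_force: [0.8, 0.4, -0.7]
finger_gap: 0.0248
grip_force: 58.9
```

```bash
python3 chk.py
```

```text
eef [0.55299 0.21016 0.23458] [4.e-05 2.e-05 7.e-05] [3.14107864e+00 5.68812562e-05 1.79627672e+00] 15.1 0.02482728610027935 [-0.5 -0.2 -0.8]
need 0.0003782971087557085 -0.00010718380043249509 down 0.04687993213231961
guide px [320.23335252 197.36314731]
175 .....................................................
176 .....................................................
177 .....................+...............................
178 .....................................................
179 .......................++++++++......................
180 ...................+++=YYYYYYYY=++...................
181 .................++=YYYYYYYYYYYYY==+.................
182 ................++=YYYYYYYYYYYYYYYYY++...............
183 ...............+=YYYYYYYYYYYYYYYYYYYY=+..............
184 ..............+YYYYYYYYYYYYYYYYYYYYYYY=+...+.........
185 ............++=YYYYYYYYYYYYYYYYYYYYYYYY++............
186 ............+=YYYYYYYYYYYYYYYYYYYYYYYYYY++...........
187 ...........+=YYYYYYYYYYYYYYYYYYYYYYYYYYYY+...........
188 ...........+YYYYYYYYYYYY====#YYYYYYYYYYYY=+.........+
189 .........++=YYYYYYYYYY#######
[... 1238 characters left out ...]
.+..
211 +........+...++..YYYYY##########YYYYY...+++++.+....++
212 +........+......+Y################Y=++.....++.+...+..
213 +++........+..+########################++..+....+.+..
214 +++..........+##########################=+..+.+....++
215 +++........+#############################=+.+.+....+.
216 ++.......+=################################+.+.....+.
217 ++......+###################################+...+.+++
218 +++....+#####################################++....+.
219 +++...+#################RRRRRRR###############++.+...
220 ++....=###########RRRRRRRRRRRRRRRR#############++..+.
221 +..+.+###########RRRRRRRRRRRRRRRRRRRR###########+...+
222 ..+.+=#########RRRRRRRRRRRRRRRRRRRRRRR##########=++.+
```

move_arm(commands=[{"tx": 0, "ty": 0, "tz": 0.004, "twist": 0}, {"tx": 0, "ty": 0, "tz": 0.007, "twist": 0}, {"tx": 0, "ty": 0, "tz": 0.008, "twist": 0}, {"tx": 0, "ty": 0, "tz": 0.008, "twist": 0}, {"tx": 0, "ty": 0, "tz": 0.008, "twist": 0}, {"tx": 0, "ty": 0, "tz": 0.007, "twist": 0}, {"tx": 0, "ty": 0, "tz": 0.004, "twist": 0}, {"tx": 0, "ty": 0, "tz": 0, "twist": 0}])

```text
time: 15.9
eef_pos: [0.5523, 0.21, 0.1874]
eef_rot: [-3.14, 0.0, 1.796]
contact_force: [0.3, -0.1, -0.0]
finger_gap: 0.0247
grip_force: 58.9
```

move_arm(commands=[{"tx": 0, "ty": 0, "tz": 0, "twist": 0}, {"tx": 0, "ty": 0, "tz": 0, "twist": 0}, {"tx": 0, "ty": 0, "tz": 0, "twist": 0}, {"tx": 0, "ty": 0, "tz": 0, "twist": 0}])

```text
time: 16.3
eef_pos: [0.553, 0.2101, 0.1886]
eef_rot: [3.141, 0.0, 1.796]
contact_force: [0.7, 0.6, 0.2]
finger_gap: 0.0247
grip_force: 58.9
```

```bash
python3 chk.py
python3 - <<'E'
from meas import *
snap('scene','s9');snap('top','t9')
S=load('s9');hs=cv2.cvtColor(S['pixels'],cv2.COLOR_BGR2HSV)
c=proj(S,[.5528,.2105,.114])[0];print(c);c=c.astype(int)
h=S['pixels']
for v in range(c[1]-26,c[1]+8): print(v,''.join('Y' if 15<H<38 and s>110 else 'R' if (H<10 or H>170) and s>100 else 'B' if 100<H<130 and s>110 else '#' if V<60 else '+' if V<120 else '.' for H,s,V in hs[v,c[0]-18:c[0]+14]))
E
```

```text
eef [0.55283 0.21012 0.18846] [5.e-05 1.e-05 7.e-05] [3.14135048e+00 6.30496414e-05 1.79627925e+00] 16.5 0.02480561645772861 [ 0.3  0.1 -1.5]
need 0.00037906723855105767 5.442276784806845e-05 down 0.0007592370578898278
guide px [320.72186573 213.7543812 ]
191 .....................................................
192 ........+............+++++===++++.....+..............
193 ..................+++YYYYYYYYYYYY=++.................
194 ................+++YYYYYYYYYYYYYYYYY++...............
195 ..............++=YYYYYYYYYYYYYYYYYYYYY++.............
196 .............++YYYYYYYYYYYYYYYYYYYYYYYY=+..+.........
197 ............++YYYYYYYYYYYYYYYYYYYYYYYYYY=+...++......
198 .......+...+=YYYYYYYYYYYYYYYYYYYYYYYYYYYY=+..........
199 ..........++YYYYYYYYYYYYYYYYYYYYYYYYYYYYYY=+.+.......
200 .........++YYYYYYYYYYYYYYYYYYYYYYYYYYYYYYYY=+........
201 .........+=YYYYYYYYYYYYYYYYYYYYYYYYYYYYYYYYY++.+.....
202 ........+=YYYYYYYYYYYYYYYYYYYYYYYYYYYYYYYYYY=++......
203 .......++=YYYYYYYYYYYYY=========YYYYYYYYYYYYY=+......
204 .......+=YYYYYYYYYYYY=##=======###YYYYYYYYYYYY++.....
205 .......+=YYYYYYYYYYY####====
[... 2525 characters left out ...]
6 +++++.........+++RRRRRRR+.......
157 ++.++.........+++RRRRRRR++......
158 +YY..........++++RRRRRRR++......
159 ++.............++#RRRRR#++......
160 +++.........BBB.++#####++.......
161 +++.......BBBBBBB++##++++.......
162 ++.......BBBBBBBB.++++++........
163 .......BBBBBBBBB..+++++.........
164 ...+..BBBBBBBBB....++...........
165 .....BBBBBBBB...YYY++...........
166 .....BBBBBBB...YYYY+YYY.........
167 .......BBB..+.YYYY+RYYYY........
168 .....+.....+..YYYY+R+YYY........
169 +......+.+....YYYYY+YYYY........
170 +++..........++YYYYYYYYY........
171 ++++..........+YYYYYYYY.........
172 #+++++........+++YYYYY+++.......
173 ##+++++.........+++++++.........
174 ##+++++++.......................
```

move_arm(commands=[{"tx": 0, "ty": 0, "tz": 0.001, "twist": 0}, {"tx": 0, "ty": 0, "tz": 0, "twist": 0}, {"tx": 0, "ty": 0, "tz": 0, "twist": 0}, {"tx": 0, "ty": 0, "tz": 0, "twist": 0}, {"tx": 0, "ty": 0, "tz": 0, "twist": 0}, {"tx": 0, "ty": 0, "tz": 0, "twist": 0}, {"tx": 0, "ty": 0, "tz": 0, "twist": 0}, {"tx": 0, "ty": 0, "tz": 0, "twist": 0}])

```text
time: 17.4
eef_pos: [0.5528, 0.2101, 0.1873]
eef_rot: [-3.142, 0.0, 1.796]
contact_force: [-0.1, -0.2, 0.1]
finger_gap: 0.0247
grip_force: 58.9
```

```bash
python3 chk.py | head -3
python3 - <<'E'
from meas import *
W=load('last');s=state();e=s['eef_pos'];y=s['eef_rot'][2];tx=np.array([np.cos(y),np.sin(y),0])
for o in (0,.001): print([proj(W,e+tx*(.004+o)+[0,0,-.1357+h])[0].round(1).tolist() for h in (0,.057,.067)])
# blue probe, jar, logs unchanged?
a=load('t0')['pixels'][140:230,265:460].astype(int);get=get_image('top')['pixels'];b=get[140:230,265:460].astype(int)
d=(abs(a-b).max(2)>60);vs,us=np.nonzero(d);print(d.sum(),(us.min()+265,us.max()+265,vs.min()+140,vs.max()+140) if d.any() else '')
E
```

```text
eef [0.55276 0.21009 0.18727] [1.e-05 1.e-05 2.e-05] [3.14151310e+00 8.86640490e-05 1.79629259e+00] 17.6 0.024741614443512507 [ 0.3 -0.5 -0.6]
need 0.00039238195634501915 0.00013156410454957652 down -0.0004292903724061048
guide px [320.82930176 214.23891964]
[[320.4, 189.5], [320.6, 207.6], [320.7, 211.7]]
[[320.4, 188.5], [320.6, 206.3], [320.7, 210.4]]
186 (np.int64(265), np.int64(391), np.int64(184), np.int64(226))
```

```bash
python3 -c "
from workcell import close_job;print(close_job())"
```

```text
the job is handed in; nothing more can be done
None
```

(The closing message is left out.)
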